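Set the marking-out slide to its index gate and clamp it

ROBOT

A 6-joint arm with a two-finger parallel gripper is mounted at the origin on a cart in front of the work surface, level with it; the furniture and walls round the work are solid. World frame = base frame: x ahead of the robot, y to its left, z up, the work surface at z = 0. Lengths are in m, angles in rad, forces in N, time in s.
With the tool pointing down it reaches from about 0.375 to 0.9 m from the base axis. Payload 3.1 kg.
Tool frame: the origin (TCP) lies at the very end of the fingers, on their centre line; the grasp point (between the pads) lies 19 mm behind it (grip_depth is the distance from the TCP to the grasp point, in m); z points along the fingers, y is the line along which they close (so a half turn about z gives the same grasp; the last joint's range is limited). The gripper opens to 85 mm and grips with 20 to 120 N. Pads are 22 mm wide; open, the fingers measure 114 mm over their backs; the gripper's body (76 mm by 85 mm) begins 54 mm behind the grasp point. The pads swing forward as they close: fully open they stand 13 mm farther back than shut.
Start: joints at [0.958, 0.527, 1.433, -0, 1.181, -0.178], TCP at [0.263, 0.567, 0.231] pointing down, gripper open.
Joint ranges: [-3.08, 3.08], [-0.75, 2.2], [0.22, 2.44], [-1.43, 4.57], [0, 2.65], [-2.85, 2.85]. Speed limits (rad/s): [2.79, 2.79, 3.14, 3.14, 3.14, 3.14].

INTERFACE

Orientations are given as a unit quaternion [x, y, z, w].
In Python, from station import * gives the robot as it stands.
- The arm moves only by the tool apply_moves, never from a script. Its argument "plan" is a list of rows, each a list of 7 numbers: the shift along the tool's x, y, z in m, then the turn, a rotation vector about the tool's x, y, z in rad, then the gripper command: -1 is fully open, 1 is shut, values between are in proportion. In form: [[dx, dy, dz, wx, wy, wz, jaw], ...]. A call has 1 to 8 rows; each row shifts and turns the commanded pose from where the row before left it, along the tool's axes as they then stand; what a row does not reach is not made up. A row lasts 1/8 s, in which the tool goes at most 62.5 mm and 10.7 degrees, less where a joint would pass 70% of its speed; a pose out of reach is approached as far as the arm can. A call is refused whole if a number of a shift passes 0.0625 or a number of a turn 0.188, either way. A call with a gripper value outside its range is refused whole. The fingers move at their own pace and stop on an object; "force" is the grip in N (left out, the last holds). Time passes only in rows, so rows that do not move let the fingers close. It gives the time, the measured TCP pose, the force, the opening and the grip force at its end, in the units of the state.
- sense(): the state, without advancing time (a new reading comes with each control period).
- snapshot(name): name is "scene" or "side" or "wrist"; returns the picture (480x640x3 uint8, red, green, blue); there is no depth.
- calibration(name): a dict with "camera_matrix" (3x3 intrinsics, pixels), "R" (3x3) and "t" (3): a world point X has camera coordinates R X + t; the wrist camera has in their place "mount" (4x4, takes a point from camera to tool coordinates, whose origin is the TCP and whose axes are the flange's). Camera axes: x right, y down, z forward; pixel columns grow to the right and rows downward; lengths in m; the calibration is good to about 2 mm. The wrist camera is an equidistant fisheye: a pixel r from the principal point sees the ray r / f radians off the axis. A picture is of the moment at which its call begins: read the wrist's pose just before it. calibration takes no time and is no camera call.
- sign_off(): hands the job in; it is judged then, once.
The state is a dict: "t": time; "q": joint angles; "qd": joint speeds; "tau": joint torques, N m; "tcp_pos": TCP position; "tool_rot": TCP orientation; "force": force on the tool from outside, world axes, zero at the start; "ft_torque": the same for the moment, N m; "finger_gap": opening from 0.0 (shut) to 1.0 (fully open); "gripper_force": force on a finger pad.
Only numpy, scipy, OpenCV 4.12 (cv2) and the standard library are available. Lean on these libraries where they do the work, as an engineer would, in place of code of your own. Each camera call takes 0.05 s, during which the arm holds its last target. There are 200 camera calls.

TASK

Set the marking-out slide on the bench. First turn the large lower knob until the brass gate on the carriage has the fixed broad tooth between its two posts, then turn the small upper knob on the same axis until the needle points straight at the thin pin in the middle of the gate. Last, swing the clamp lever towards the front edge of the slide until it is fully home against its stop, leaving both settings as they are; do not disturb the hammer, pliers, tin or bottle near by.

Things in the scene. Friction and masses are not known exactly. Their poses are not given: they have to be found in the camera images.
- slide_base: The fixed marking-out slide: dark steel plate 184 (x) x 290 (y) x 14 mm high, carrying two guide rods along its y axis. Origin at the centre of the plate's underside. Its -x edge is the front (robot side), y is the direction of carriage travel. It stands at varied places and yaws.
- coarse_knob (a joint): Large lower knob of the coaxial pair: black fluted disc 56 mm in diameter, 30 to 58 mm above the bench, on a vertical axis. Value in rad, grows counter-clockwise seen from above, range 0 to 3.8. Each rad moves the carriage with the brass gate 35 mm along +y of the base (counter-clockwise = to +y). Stays where it is left; turning takes about 0.1 N m. It does not turn the small knob.
- fine_knob (a joint): Small upper knob on the same axis: fluted aluminium cylinder 26 mm in diameter, 60 to 86 mm above the bench, on top of the large knob. Value in rad, grows counter-clockwise seen from above, range 0 to 3.6. Each rad moves the needle 7 mm along +y of the base; at the start the needle is near the -y end of this travel. The needle is level with the tooth at 1.86 rad. Stays where it is left; turning takes about 0.05 N m. It does not turn the large knob.
- coarse_grip (a point): Point on the knobs' axis 49 mm above the bench, 9 mm below the top of the large knob: height to grip the large knob. Fixed in the base (does not turn). The small knob rises 37 mm above this point; under the large knob is a column 28 mm in diameter, then the plate's top 14 mm above the bench.
- fine_grip (a point): Point on the same axis 79 mm above the bench, 7 mm below the top of the small knob and 21 mm above the top of the large knob: height to grip the small knob. Fixed in the base (does not turn).
- tooth_tip (a point): Free end of the broad dark steel tooth, 8 mm wide in y, 55 mm above the bench, that sticks out of the index head towards -x of the base. The index head (aluminium block on a 26 x 44 mm foot, on the far side of the slide) is fixed, at a varied place along y, always on the +y side of where the gate starts; the tooth does not move.
- needle_tip (a point): Tip of the thin steel needle on top of the index head, 71 mm above the bench, pointing to -x of the base. It moves along y with the small knob only.
- mark_pin (a point): Thin upright pin in the middle of the brass gate, at needle height (71 mm; its top 78 mm above the bench). The gate rides on the carriage (aluminium, 44 x 60 mm), along y of the base, with the large knob. Its two posts stand 16 mm beyond the pin in x, 20 mm apart inside, 64 mm high: the tooth goes between them, the needle over them. Axes parallel to those of the base.
- clamp_lever (a joint): Clamp lever turning about a vertical axis; value in rad, grows clockwise seen from above; starts near 0 (released: arm points along -y of the base) and ends at the stop at 1.4 (clamped: arm points almost along -x, to the front edge). It needs about 2.5 N at its grip post and stays where it is left. It does not move the carriage.
- lever_grip (a point): Centre of the graspable part of the lever's upright black grip post, 14 mm in diameter, 38 to 70 mm above the bench; this point is 56 mm above the bench, 50 mm from the pivot. Moves with the lever, whose arm (10 mm thick) lies 26 to 36 mm above the bench.
- lever_pivot (a point): Point on the lever's pivot axis, 56 mm above the bench; the hub's top is 38 mm above the bench.
- hammer: Chasing hammer 218 x 60 x 27 mm lying on the bench to the right of the slide; bystander. Origin at the centre of its underside.
- solder_tin: Round tin 52 mm in diameter, 20 mm high, behind the slide to the right; bystander. Origin at the centre of its underside.
- flux_bottle: Bottle 43 mm wide, 105 mm high, behind the slide to the left; bystander. Origin at the centre of its underside.
- pliers: Chain-nose pliers 154 x 26 x 11 mm lying to the right, beyond the hammer; bystander. Origin at the centre of its underside.

How it is judged:
By the outcome, as a careful person would: the job done as asked, in the order asked, and still so for the second after the job is handed in, with the robot touching nothing.
It also fails if it takes over 58 s, if anything falls off the work surface, if the arm or the gripper's body presses on something with over 40 N, if the wrist force passes 120 N, or if a joint passes its speed limit or range.

## Working session

There is one attempt and no reset: what is moved stays moved. The work goes in short steps, Python scripts to look and compute and a tool call to move; the robot and the scene stay as the last step left them, time stands still between calls to the robot, and variables do not carry over. Pictures are saved under pics/ and viewed, at most 10 in all, crops included, and the job is handed in when it is done.

Besides the shell and the picture viewer there is one more tool, called after "Emit:" by a JSON object that holds its "method" and its "body". apply_moves: Moves the arm, as the interface text tells. Its arguments: {"type":"object","properties":{"plan":{"type":"array"},"force":{"type":"number"}},"required":["plan"]}

```bash
mkdir -p pics; ls; python3 - <<'E'
from station import *
import cv2
s=sense();print(s)
for n in("scene","side"):
    im=snapshot(n);cv2.imwrite(f"pics/{n}0.png",im[:,:,::-1]);c=calibration(n);print(n,c)
print(calibration("wrist"))
E
```

```text
pics
{'t': 0.0, 'q': array([ 9.57480587e-01,  5.28450006e-01,  1.43393530e+00,  1.08958537e-05,
        1.18140563e+00, -1.78506339e-01]), 'qd': array([-0.00288467,  0.00049278,  0.0014243 ,  0.0007832 ,  0.00073309,
        0.00062661]), 'tau': array([ 5.38055974e-04, -4.42353737e+01, -1.78026330e+01, -1.69720852e-04,
        8.37694213e-03, -6.84797072e-07]), 'tcp_pos': array([0.26281799, 0.56624565, 0.23033307]), 'tool_rot': array([ 2.15698039e-01,  9.76459496e-01, -1.01217076e-03, -4.28528978e-04]), 'force': array([ 0.17822397,  0.14595089, -0.65046089]), 'ft_torque': array([-0.02066031, -0.03645703, -0.02812673]), 'gripper_force': 0.0, 'finger_gap': 0.9975325405555069}
scene {'camera_matrix': array([[571.22054816,   0.        , 323.67189145],
       [  0.        , 571.22054816, 238.76870405],
       [  0.        ,   0.        ,   1.        ]]), 'R': array([[ 0.48340301, -0.87499194, -0.02665784],
       [-0.40956903, -0.19914932, -0.89027679],
       [ 0.77367612,  0.44128071, -0.45463897]]), 't': array([-0.37078907,  0.29815695,  0.81802652])}
side {'camera_matrix': array([[506
[... 171 characters left out ...]
0.48957322, -0.01787015],
       [-0.32030155, -0.54199872, -0.7769455 ],
       [ 0.37068611,  0.68304865, -0.62931419]]), 't': array([-0.55765891,  0.19981909,  0.89001623])}
{'camera_matrix': array([[371.64829954,   0.        , 323.61699997],
       [  0.        , 371.64829954, 234.62433493],
       [  0.        ,   0.        ,   1.        ]]), 'mount': array([[-9.80587455e-04, -9.56417435e-01, -2.92001249e-01,
         7.35784562e-02],
       [ 9.99999404e-01, -7.97868504e-04, -7.44830796e-04,
         5.04743607e-04],
       [ 4.79390560e-04, -2.92001805e-01,  9.56417647e-01,
        -1.42499466e-01],
       [ 0.00000000e+00,  0.00000000e+00,  0.00000000e+00,
         1.00000000e+00]])}
```

View pics/scene0.png

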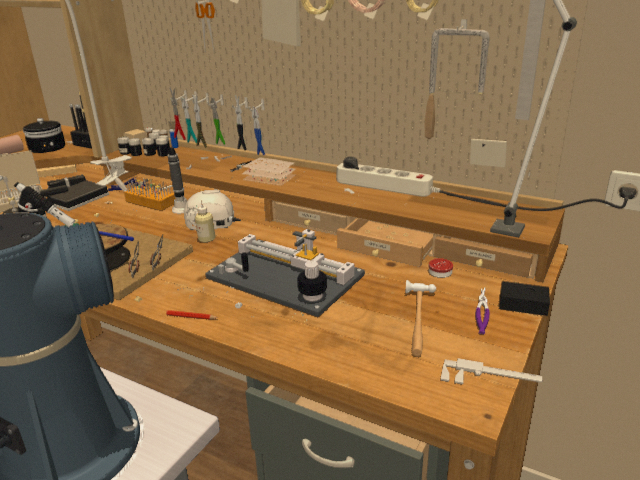

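View pics/side0.png

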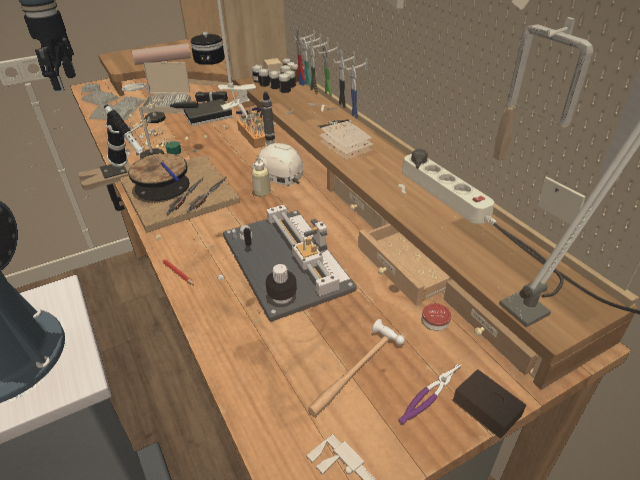

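The slide's plate is at about (207–363, 235–308) in the scene view and (223–355, 205–313) in the side view. The knobs are at (313,280) and (281,283), and the lever is at the plate's left end. I'll enlarge both.

```bash
python3 - <<'E'
import cv2
a=cv2.imread("pics/scene0.png")[222:318,200:370]
b=cv2.imread("pics/side0.png")[195:320,215:365]
cv2.imwrite("pics/c1.png",cv2.resize(a,None,fx=4.7,fy=4.7,interpolation=cv2.INTER_CUBIC))
cv2.imwrite("pics/c2.png",cv2.resize(b,None,fx=4.7,fy=4.7,interpolation=cv2.INTER_CUBIC))
E
```

```text
(no output)
```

View pics/c1.png

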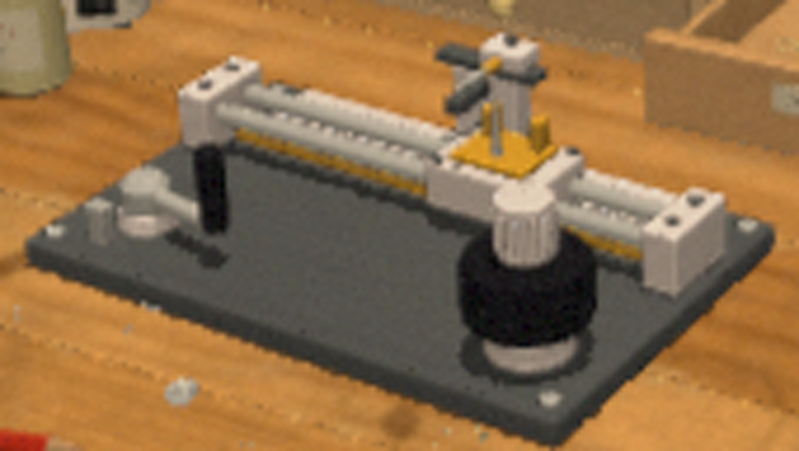

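View pics/c2.png

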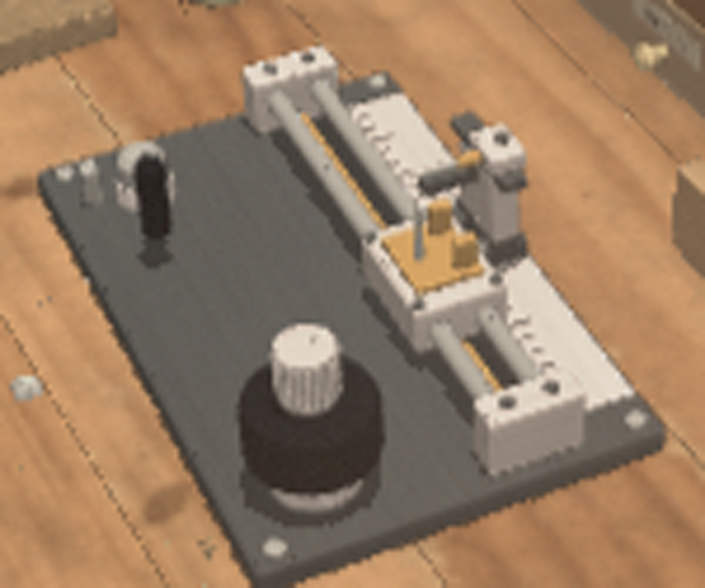

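Crop positions (x,y) in the scene crop / side crop:
- small knob top: (526,193) / (307,346)
- post top: (209,152) / (151,160)
- hub top: (143,183) / (142,155)
- plate corners: (30,243), (555,427), (772,232) / (42,178), (260,575), (663,435)
- pin top: (496,107) / (420,203)
- tooth tip: (455,105) / (428,185)

The gate is on the -y side of the tooth.

```bash
cat > h.py <<'E'
from station import *
import numpy as np, cv2
from scipy.spatial.transform import Rotation as Rn
def ray(n,uv):
    c=calibration(n);K=c["camera_matrix"]
    d=c["R"].T@np.linalg.solve(K,[*uv,1]);o=-c["R"].T@c["t"]
    return o,d/np.linalg.norm(d)
def wray(uv,s):
    c=calibration("wrist");K=c["camera_matrix"];M=c["mount"]
    p=(np.array(uv)-K[:2,2])/K[0,0];r=np.linalg.norm(p)
    d=np.r_[p/r*np.sin(r),np.cos(r)]
    R=Rn.from_quat(s["tool_rot"]).as_matrix()
    return R@M[:3,3]+s["tcp_pos"],R@M[:3,:3]@d
def atz(od,z): o,d=od;return o+d*(z-o[2])/d[2]
def wproj(X,s):
    c=calibration("wrist");K=c["camera_matrix"];M=c["mount"]
    R=Rn.from_quat(s["tool_rot"]).as_matrix()
    p=M[:3,:3].T@(R.T@(np.array(X)-s["tcp_pos"])-M[:3,3])
    r=np.linalg.norm(p[:2]);return K[:2,2]+K[0,0]*np.arctan2(r,p[2])*p[:2]/r
E
python3 - <<'E'
from h import *
P=dict(knob=((526,193),(307,346),.086),post=((209,152),(151,160),.070),hub=((143,183),(142,155),.038),
cFL=((30,243),(42,178),.014),cFR=((555,427),(260,575),.014),cBR=((772,232),(663,435),.014),pin=((496,107),(420,203),.078),tooth=((455,105),(428,185),.055))
Q={}
for k,(a,b,z) in P.items():
    A=atz(ray("scene",np.array(a)/4.7+[200,222]),z);B=atz(ray("side",np.array(b)/4.7+[215,195]),z)
    Q[k]=(A+B)/2;print(k,A.round(4),B.round(4))
yd=Q["cFL"]-Q["cFR"];xd=Q["cBR"]-Q["cFR"];print(np.linalg.norm(yd),np.linalg.norm(xd),np.degrees(np.arctan2(-yd[0],yd[1])),np.degrees(np.arctan2(xd[1],xd[0])))
s=sense();print(Rn.from_quat(s["tool_rot"]).as_matrix().round(3))
E
```

```text
knob [ 0.4899 -0.1298  0.086 ] [ 0.4855 -0.1353  0.086 ]
post [0.4843 0.0276 0.07  ] [0.4865 0.0254 0.07  ]
hub [0.4938 0.0747 0.038 ] [0.4978 0.0713 0.038 ]
cFL [0.4595 0.1155 0.014 ] [0.4598 0.1093 0.014 ]
cFR [ 0.4391 -0.1696  0.014 ] [ 0.4421 -0.1717  0.014 ]
cBR [ 0.6173 -0.1814  0.014 ] [ 0.6196 -0.1854  0.014 ]
pin [ 0.563 -0.072  0.078] [ 0.5695 -0.0703  0.078 ]
tooth [ 0.5939 -0.0308  0.055 ] [ 0.5914 -0.0351  0.055 ]
0.28366085994939194 0.1782446540359328 -3.848525184164724 -4.101206346700612
[[-0.907  0.421 -0.001]
 [ 0.421  0.907 -0.002]
 [ 0.    -0.002 -1.   ]]
```

Emit:
{"method": "apply_moves", "body": {"plan": [[-0.0356,-0.0385,0.002,0,0,0,-1],[-0.0356,-0.0385,0.002,0,0,0,-1],[-0.0356,-0.0385,0.002,0,0,0,-1],[-0.0356,-0.0385,0.002,0,0,0,-1],[-0.0356,-0.0385,0.002,0,0,0,-1],[-0.0356,-0.0385,0.002,0,0,0,-1],[-0.0356,-0.0385,0.002,0,0,0,-1]]}}

```text
t: 0.98
tcp_pos: [0.3759, 0.2159, 0.2172]
tool_rot: [0.216, 0.976, -0.0, 0.0]
force: [0.4, -0.2, 0.3]
finger_gap: 1.002
gripper_force: 0.0
```

Emit:
{"method": "apply_moves", "body": {"plan": [[-0.0356,-0.0385,0.002,0,0,0,-1],[-0.0356,-0.0385,0.002,0,0,0,-1],[-0.0356,-0.0385,0.002,0,0,0,-1],[-0.0356,-0.0385,0.002,0,0,0,-1],[-0.0356,-0.0385,0.002,0,0,0,-1],[-0.0356,-0.0385,0.002,0,0,0.16,-1],[-0.0296,-0.0432,0.002,0,0,0.17,-1],[0,0,0,0,0,0,-1]]}}

```text
t: 1.98
tcp_pos: [0.473, -0.1381, 0.2029]
tool_rot: [0.376, 0.927, -0.0, 0.001]
force: [0.2, 1.0, 0.3]
finger_gap: 0.999
gripper_force: 0.0
```

```bash
python3 - <<'E'
from h import *
s=sense();im=snapshot("wrist")
np.save("s1.npy",s,allow_pickle=True)
cv2.imwrite("pics/w1.png",im[:,:,::-1])
print(s["t"],s["q"].round(3),s["tcp_pos"],Rn.from_quat(s["tool_rot"]).as_matrix().round(3))
print(wproj([.4875,-.1325,.086],s))
E
```

```text
1.975 [-5.110e-01  3.910e-01  1.790e+00 -1.000e-03  9.590e-01 -1.311e+00] [ 0.4730476  -0.13807688  0.20294893] [[-0.718  0.696  0.001]
 [ 0.696  0.718 -0.001]
 [-0.001 -0.    -1.   ]]
[342.11534961 235.76644689]
```

View pics/w1.png

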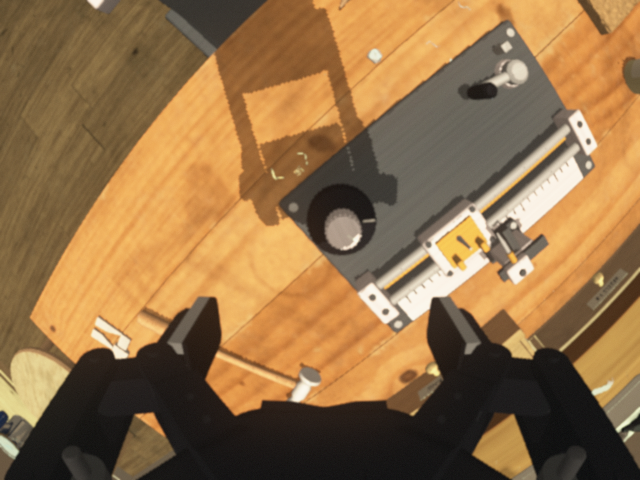

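The wrist view shows the whole slide: small knob top at (344,232), plate corners at (506,22), (281,207), (398,328) and (592,168), pin top near (459,238), lever post top near (482,91), hub near (516,70).

```bash
python3 - <<'E'
from h import *
s=np.load("s1.npy",allow_pickle=True).item()
for k,uv,z in (("knob",(344,231),.086),("FL",(506,22),.014),("FR",(281,207),.014),("BR",(398,328),.014),("BL",(592,168),.014),("pin",(459,238),.078),("post",(482,91),.07),("hub",(516,70),.038)):
    print(k,atz(wray(uv,s),z).round(4))
E
```

```text
knob [ 0.4858 -0.129   0.086 ]
FL [0.4624 0.1153 0.014 ]
FR [ 0.447  -0.1666  0.014 ]
BR [ 0.6212 -0.1725  0.014 ]
BL [0.6413 0.1033 0.014 ]
pin [ 0.5557 -0.0686  0.078 ]
post [0.483  0.0232 0.07  ]
hub [0.4974 0.0767 0.038 ]
```

Emit:
{"method": "apply_moves", "body": {"plan": [[-0.0052,0.0148,0.03,0,0,0,-1],[0,0,0.045,0,0,-0.17,-1],[0,0,0.05,0,0,0,-1],[0,0,0.03,0,0,0,-1],[0,0,0.02,0,0,0,-1],[0,0,0,0,0,0,-1]], "force": 40}}

```text
t: 2.78
tcp_pos: [0.485, -0.1253, 0.0271]
tool_rot: [0.292, 0.956, 0.0, -0.002]
force: [0.1, 0.1, 0.4]
finger_gap: 0.998
gripper_force: 0.0
```

Emit:
{"method": "apply_moves", "body": {"plan": [[0,0,0,0,0,0,0.0],[0,0,0,0,0,0,0.6],[0,0,0,0,0,0,0.6],[0,0,0,0,0,0,0.6],[0,0,0,0,0,0,0.6]]}}

```text
t: 3.4
tcp_pos: [0.4849, -0.1298, 0.0304]
tool_rot: [0.291, 0.957, -0.002, -0.0]
force: [-9.3, -11.3, 8.2]
finger_gap: 0.642
gripper_force: 41.2
```

Emit:
{"method": "apply_moves", "body": {"plan": [[-0.002,-0.004,0,0,0,0,0.6],[0,0,0,0,0,-0.1,0.6],[0,0,0,0,0,-0.15,0.6],[0,0,0,0,0,-0.15,0.6],[0,0,0,0,0,-0.1,0.6],[0,0,0,0,0,0,0.6]]}}

```text
t: 4.15
tcp_pos: [0.4847, -0.1304, 0.0303]
tool_rot: [0.046, 0.999, 0.0, -0.001]
force: [-2.7, 4.1, 9.1]
finger_gap: 0.644
gripper_force: 42.9
```

Emit:
{"method": "apply_moves", "body": {"plan": [[0,0,0,0,0,-0.1,0.6],[0,0,0,0,0,-0.15,0.6],[0,0,0,0,0,-0.15,0.6],[0,0,0,0,0,-0.1,0.6],[0,0,0,0,0,0,0.6]]}}

```text
t: 4.78
tcp_pos: [0.4848, -0.1308, 0.0303]
tool_rot: [-0.202, 0.979, 0.0, -0.0]
force: [-4.0, 2.8, 7.9]
finger_gap: 0.639
gripper_force: 42.8
```

```bash
python3 - <<'E'
from h import *
s=sense();im=snapshot("wrist");np.save("s2.npy",s,allow_pickle=True)
cv2.imwrite("pics/w2f.png",im[:,:,::-1])
sd=snapshot("side");cv2.imwrite("pics/sd2.png",sd[:,:,::-1])
p=wproj([.582,-.05,.065],s);print(s["tcp_pos"],s["tool_rot"],p)
x,y=np.clip(p-[100,70],[0,0],[440,340]).astype(int)
a=cv2.resize(im[y:y+140,x:x+200],(800,560)[::1],interpolation=cv2.INTER_CUBIC)[:,:,::-1]
b=cv2.resize(sd[215:265,280:350],(560,400),interpolation=cv2.INTER_CUBIC)[:,:,::-1]
print(x,y)
c=np.zeros((600,800,3),np.uint8);c[:350,:500]=cv2.resize(a,(500,350));c[:250,500:]=cv2.resize(b,(350,250))[:,:300]
c[350:,:400]=cv2.resize(im[:,:,::-1],(333,250))[:,:].copy() if 0 else cv2.resize(im[:,:,::-1],(400,250))
cv2.imwrite("pics/m2.png",c)
E
```

```text
[ 0.48481284 -0.13080529  0.03030829] [-2.02237201e-01  9.79336484e-01  1.68483106e-04 -3.69391288e-04] [389.82544786 517.95203169]
289 340
```

View pics/m2.png

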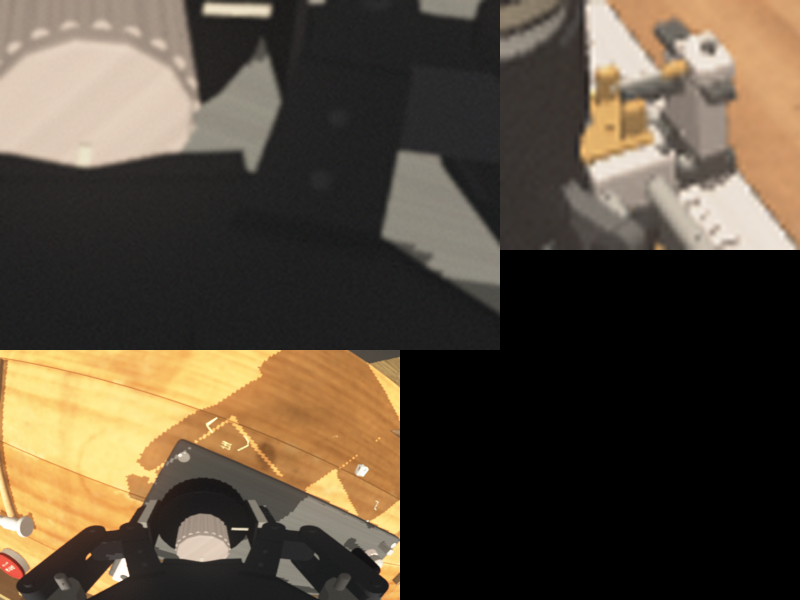

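The side view inset shows the gate nearly at the tooth: +y post top at about (301.4,229.4) px, -y post top at (306.8,235.4), tooth tip at about (304.6,232).

```bash
python3 - <<'E'
from h import *
y=-np.radians(3.9);ex=np.r_[np.cos(y),np.sin(y)];ey=np.r_[-np.sin(y),np.cos(y)];c=np.r_[.541,-.034]
for k,uv,z in(("p+",(301.4,229.4),.064),("p-",(306.8,235.4),.064),("tooth",(304.6,232),.058)):
    P=atz(ray("side",uv),z)[:2]-c;print(k,(P@ex).round(4),(P@ey).round(4))
# from the first side view
for k,uv,z in(("pin",(420,203),.078),("p+",(440,203),.064),("p-",(464,237),.064),("tooth top tip",(428,173),.058)):
    P=atz(ray("side",np.array(uv)/4.7+[215,195]),z)[:2]-c;print(k,(P@ex).round(4),(P@ey).round(4))
E
```

```text
p+ 0.0441 0.0113
p- 0.0458 -0.012
tooth 0.0494 0.0074
pin 0.0309 -0.0343
p+ 0.0454 -0.022
p- 0.0449 -0.0475
tooth top tip 0.0524 0.0066
```

Emit:
{"method": "apply_moves", "body": {"plan": [[0,0,0,0,0,-0.075,0.6],[0,0,0,0,0,-0.075,0.6],[0,0,0,0,0,0,0.6],[0,0,0,0,0,0,-0.3],[0,0,0,0,0,0,-1],[0,0,0,0,0,0,-1],[0,0,0,0,0,0,-1]]}}

```text
t: 5.75
tcp_pos: [0.4863, -0.132, 0.0284]
tool_rot: [-0.274, 0.962, -0.0, 0.0]
force: [-0.0, 0.1, 0.7]
finger_gap: 0.998
gripper_force: 0.0
```

Emit:
{"method": "apply_moves", "body": {"plan": [[0,0,-0.02,0,0,0,-1],[0,0,-0.05,0,0,0.16,-1],[0,0,-0.05,0,0,0.18,-1],[0,0,-0.05,0,0,0.18,-1],[0,0,0,0,0,0.18,-1],[0,0,0,0,0,0.18,-1],[0,0,0,0,0,0.18,-1],[0,0,0,0,0,0.18,-1]]}}

```text
t: 6.75
tcp_pos: [0.4858, -0.1317, 0.1982]
tool_rot: [0.339, 0.941, 0.0, -0.0]
force: [-1.3, 0.2, -0.0]
finger_gap: 1.0
gripper_force: 0.0
```

Emit:
{"method": "apply_moves", "body": {"plan": [[0,0,0,0,0,0.18,-1],[0,0,0,0,0,0.18,-1],[0,0,0,0,0,0.18,-1],[0,0,0,0,0,0.18,-1],[0,0,0,0,0,0,-1]]}}

```text
t: 7.38
tcp_pos: [0.4858, -0.1317, 0.1982]
tool_rot: [0.645, 0.764, -0.0, -0.0]
force: [-0.8, 1.1, 0.9]
finger_gap: 0.998
gripper_force: 0.0
```

```bash
python3 - <<'E'
from h import *
s=sense();im=snapshot("wrist");np.save("s3.npy",s,allow_pickle=True)
cv2.imwrite("pics/w3f.png",im[:,:,::-1])
p=wproj([.582,-.04,.065],s);k=wproj([.487,-.131,.086],s);print(s["t"],s["tcp_pos"],s["tool_rot"],p,k)
x,y=np.clip(p-[75,60],[0,0],[490,360]).astype(int);print(x,y)
c=np.zeros((600,800,3),np.uint8)
c[:480,:600]=cv2.resize(im[y:y+120,x:x+150],(600,480),interpolation=cv2.INTER_CUBIC)
x2,y2=np.clip(k-[25,60],[0,0],[590,360]).astype(int);print(x2,y2)
c[:480,600:]=cv2.resize(im[y2:y2+120,x2:x2+50],(200,480),interpolation=cv2.INTER_CUBIC)
cv2.imwrite("pics/m3.png",c[:,:,::-1])
E
```

```text
7.375 [ 0.48576297 -0.13173974  0.19815381] [ 6.45282717e-01  7.63943840e-01 -3.98060641e-05 -1.48113105e-04] [465.91157168 129.62397914] [324.32445099 229.28830419]
390 69
299 169
```

View pics/m3.png

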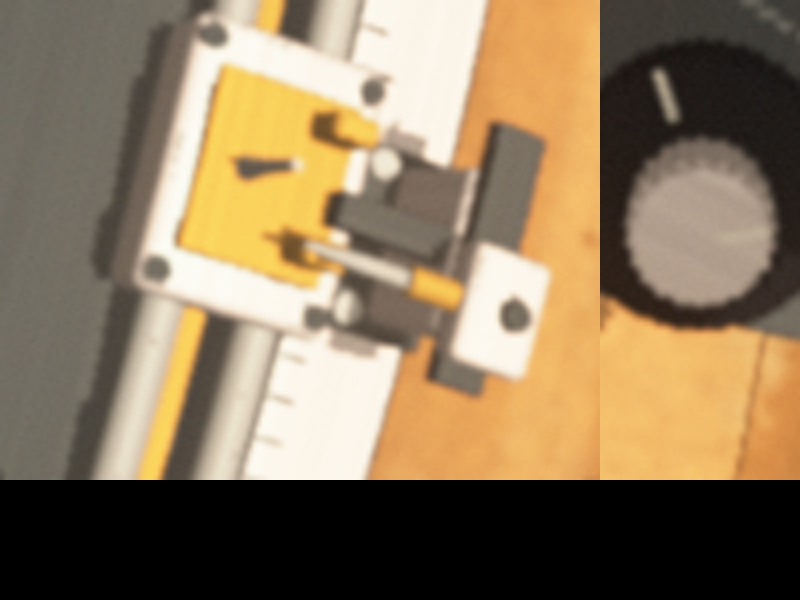

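The view shows, in crop coordinates: pin top (297,163), needle tip (303,245), tooth tip centre (345,210) with its line running to (440,236), and the knob top at (699,222) in the right strip. The tooth is between the posts, and the needle is on the -y side of the pin.

```bash
cat >> h.py <<'E'
y_=-np.radians(3.9);ex=np.r_[np.cos(y_),np.sin(y_)];ey=np.r_[-np.sin(y_),np.cos(y_)];c0=np.r_[.541,-.034]
def loc(P): P=P[:2]-c0;return (1e3*np.r_[P@ex,P@ey]).round(1)
E
python3 - <<'E'
from h import *
s=np.load("s3.npy",allow_pickle=True).item()
for k,uv,z in(("pin",(297,163),.078),("needle",(303,245),.071),("needle2",(410,278),.071),("tooth",(345,210),.058),("tooth2",(440,236),.058),("p+ inner",(370,140),.064),("scr",(212,33),.045),("scr",(157,268),.045),("scr",(372,92),.045),("scr",(318,318),.045)):
    print(k,loc(atz(wray(np.array(uv)/4+[390,69],s),z)))
P=atz(wray(np.array((99,222))/4+[299,169],s),.086);print("knob",P,loc(P))
E
```

```text
pin [31.1  9.4]
needle [39.  -4.3]
needle2 [62.6 -3.4]
tooth [50.9  6.5]
tooth2 [72.9  8.2]
p+ inner [49.9 20.8]
scr [18.7 34.6]
scr [ 19.6 -15.8]
scr [55.7 34.3]
scr [ 56.6 -15.5]
knob [ 0.4860065  -0.12757434  0.086     ] [-48.5 -97.1]
```

Emit:
{"method": "apply_moves", "body": {"plan": [[0,0,0.04,0,0,0.17,-0.2],[0,0,0.045,0,0,0.17,0],[0,0,0.03,0,0,0.16,0],[0,0,0.02,0,0,0,0],[0,0,0,0,0,0,0]], "force": 30}}

```text
t: 8.05
tcp_pos: [0.4849, -0.1313, 0.062]
tool_rot: [0.814, 0.581, -0.001, -0.002]
force: [0.5, -0.6, 0.4]
finger_gap: 0.498
gripper_force: 0.0
```

Emit:
{"method": "apply_moves", "body": {"plan": [[0,0,0,0,0,0,0.3],[0,0,0,0,0,0,0.9],[0,0,0,0,0,0,0.9],[0,0,0,0,0,0,0.9]]}}

```text
t: 8.55
tcp_pos: [0.4852, -0.1316, 0.0642]
tool_rot: [0.815, 0.58, -0.0, -0.0]
force: [-4.1, 0.4, 6.7]
finger_gap: 0.29
gripper_force: 30.2
```

Emit:
{"method": "apply_moves", "body": {"plan": [[0,-0.001,0,0,0,-0.1,0.9],[0,0,0,0,0,-0.16,0.9],[0,0,0,0,0,-0.16,0.9],[0,0,0,0,0,-0.16,0.9],[0,0,0,0,0,-0.16,0.9],[0,0,0,0,0,-0.16,0.9],[0,0,0,0,0,-0.1,0.9],[0,0,0,0,0,0,0.9]]}}

```text
t: 9.55
tcp_pos: [0.4864, -0.1315, 0.0642]
tool_rot: [0.438, 0.899, 0.0, 0.002]
force: [1.9, 3.2, 5.9]
finger_gap: 0.29
gripper_force: 30.2
```

Emit:
{"method": "apply_moves", "body": {"plan": [[0,0,0,0,0,-0.1,0.9],[0,0,0,0,0,-0.16,0.9],[0,0,0,0,0,-0.16,0.9],[0,0,0,0,0,-0.16,0.9],[0,0,0,0,0,-0.16,0.9],[0,0,0,0,0,-0.13,0.9],[0,0,0,0,0,-0.08,0.9],[0,0,0,0,0,0,0.9]]}}

```text
t: 10.55
tcp_pos: [0.4869, -0.1305, 0.0642]
tool_rot: [-0.021, 1.0, 0.0, 0.002]
force: [4.5, 8.7, 4.9]
finger_gap: 0.295
gripper_force: 30.3
```

Emit:
{"method": "apply_moves", "body": {"plan": [[0,0,0,0,0,0,0.4],[0,0,0,0,0,0,0],[0,0,0,0,0,0,0],[0,0,-0.03,0,0,0,-0.2],[0,0,-0.05,0,0,0.18,-0.6],[0,0,-0.055,0,0,0.18,-1],[0,0,0,0,0,0.18,-1],[0,0,0,0,0,0.18,-1]]}}

```text
t: 11.55
tcp_pos: [0.4851, -0.132, 0.1993]
tool_rot: [0.334, 0.942, -0.0, 0.001]
force: [-0.1, 1.0, -0.5]
finger_gap: 1.002
gripper_force: 0.0
```

Emit:
{"method": "apply_moves", "body": {"plan": [[0,0,0,0,0,0.18,-1],[0,0,0,0,0,0.18,-1],[0,0,0,0,0,0.18,-1],[0,0,0,0,0,0.18,-1],[0,0,0,0,0,0,-1]]}}

```text
t: 12.18
tcp_pos: [0.4846, -0.1317, 0.1981]
tool_rot: [0.642, 0.767, -0.0, -0.0]
force: [0.4, -0.1, -0.1]
finger_gap: 0.995
gripper_force: 0.0
```

```bash
python3 - <<'E'
from h import *
s=sense();im=snapshot("wrist");np.save("s4.npy",s,allow_pickle=True)
cv2.imwrite("pics/w4f.png",im[:,:,::-1])
p=wproj([.582,-.04,.065],s);print(s["t"],s["tcp_pos"],s["tool_rot"],p)
x,y=np.clip(p-[40,40],[0,0],[540,400]).astype(int)
c=cv2.resize(im[y:y+75,x:x+100],(800,600),interpolation=cv2.INTER_CUBIC);print(x,y)
cv2.imwrite("pics/m4.png",c[:,:,::-1])
E
```

```text
12.175 [ 0.4846485  -0.13171516  0.19812298] [ 6.41740331e-01  7.66921963e-01 -1.80792678e-04 -1.33063489e-04] [468.00901309 131.33291749]
428 91
```

View pics/m4.png

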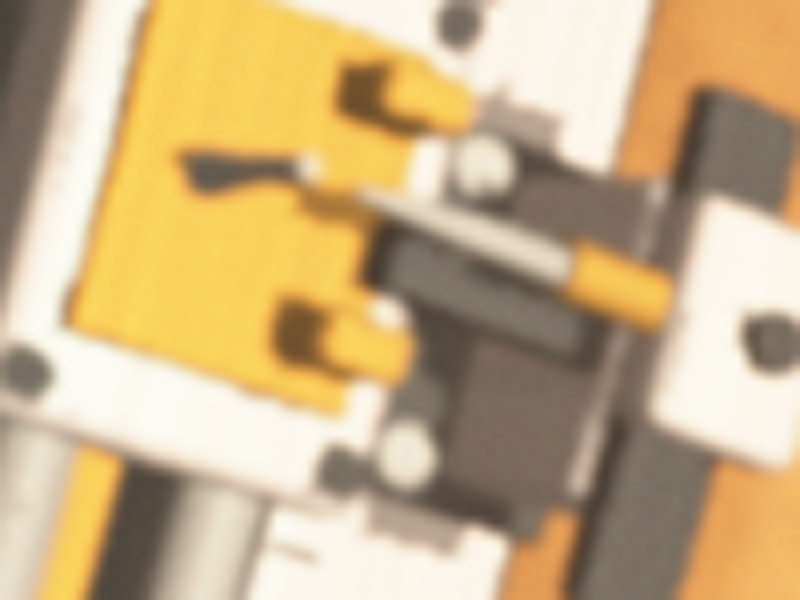

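In the crop, the needle runs from (620,285) to its tip at (365,195), the pin top is at (306,163), the tooth centre line runs (385,258) to (580,330), the post tops are at (450,105) and (390,355), and the pin's shadow foot is near (200,170).

```bash
python3 - <<'E'
from h import *
s=np.load("s4.npy",allow_pickle=True).item()
for k,uv,z in(("pin",(306,163),.078),("needle",(365,195),.071),("n2",(560,258),.071),("n3",(665,300),.071),("tooth",(385,258),.058),("t2",(580,330),.058),("p+",(450,105),.064),("p-",(390,355),.064),("scr-",(22,370),.045),("scr-",(345,468),.045),("scr+",(458,25),.045)):
    print(k,loc(atz(wray(np.array(uv)/8+[428,91],s),z)))
# synthetic pin axis / needle line projections at local positions, crop px
for x,y,z in((31,9.4,.078),(31,9.4,.071),(31,9.4,.055)):
    w=c0+ex*x/1e3+ey*y/1e3;print(((wproj([*w,z],s)-[428,91])*8).round())
E
```

```text
pin [30.8  9.4]
needle [40.   9.4]
n2 [61.7 10.4]
n3 [74.1 10.4]
tooth [49.   5.9]
t2 [72.2  6. ]
p+ [49.1 22. ]
p- [49.8 -3.8]
scr- [ 19.2 -15.8]
scr- [ 56.3 -15. ]
scr+ [55.7 34.1]
[308. 164.]
[281. 165.]
[224. 168.]
```

The needle is on the pin to within about 0.3 mm. The tooth, though, is about 2.5–3 mm off the gate's centre, towards the -y post. There is plenty of time, so I'll back the large knob off slightly and then reset the small one.

Emit:
{"method": "apply_moves", "body": {"plan": [[0,0,0,0,0,-0.16,-1],[0,0,0,0,0,-0.16,-1],[0,0,0,0,0,-0.16,-1],[0,0,0,0,0,-0.16,-1],[0,0,0.02,0,0,-0.16,-1],[0,0,0.04,0,0,-0.16,-1],[0,0,0.03,0,0,-0.16,-1],[0,0,0,0,0,0,-1]], "force": 40}}

```text
t: 13.22
tcp_pos: [0.4833, -0.1308, 0.1065]
tool_rot: [0.137, 0.991, 0.001, -0.003]
force: [0.1, -0.1, 0.5]
finger_gap: 0.995
gripper_force: 0.0
```

Emit:
{"method": "apply_moves", "body": {"plan": [[0,0,0.03,0,0,0,-1],[0,0,0.03,0,0,0,-1],[0,0,0.019,0,0,0,-1],[0,0,0,0,0,0,0.0],[0,0,0,0,0,0,0.6],[0,0,0,0,0,0,0.6],[0,0,0,0,0,0,0.6],[0,0,0,0,0,0,0.6]]}}

```text
t: 14.22
tcp_pos: [0.486, -0.1305, 0.0311]
tool_rot: [0.138, 0.99, 0.001, 0.001]
force: [2.3, 5.2, 0.9]
finger_gap: 0.642
gripper_force: 43.0
```

Emit:
{"method": "apply_moves", "body": {"plan": [[0,0,0,0,0,0.035,0.6],[0,0,0,0,0,0.035,0.6],[0,0,0,0,0,0,0.6],[0,0,0,0,0,0,-0.3],[0,0,0,0,0,0,-1],[0,0,0,0,0,0,-1],[0,0,-0.018,0,0,0,-1],[0,0,-0.018,0,0,0,-1]]}}

```text
t: 15.22
tcp_pos: [0.4849, -0.1317, 0.066]
tool_rot: [0.172, 0.985, -0.0, -0.0]
force: [0.3, -0.9, 0.6]
finger_gap: 0.998
gripper_force: 0.0
```

Emit:
{"method": "apply_moves", "body": {"plan": [[0,0,0,0,0,0,0],[0,0,0,0,0,0,0.3],[0,0,0,0,0,0,0.9],[0,0,0,0,0,0,0.9],[0,0,0,0,0,0,0.9],[0,0,0,0,0,0,0.9]], "force": 30}}

```text
t: 15.98
tcp_pos: [0.4849, -0.1302, 0.065]
tool_rot: [0.172, 0.985, 0.001, -0.0]
force: [2.3, 5.4, 2.8]
finger_gap: 0.292
gripper_force: 29.6
```

Emit:
{"method": "apply_moves", "body": {"plan": [[0,0,0,0,0,0.08,0.9],[0,0,0,0,0,0.1,0.9],[0,0,0,0,0,0.1,0.9],[0,0,0,0,0,0.065,0.9],[0,0,0,0,0,0,0.9],[0,0,0,0,0,0,0.4],[0,0,0,0,0,0,0],[0,0,0,0,0,0,0]]}}

```text
t: 16.98
tcp_pos: [0.4848, -0.1316, 0.065]
tool_rot: [0.338, 0.941, -0.0, -0.0]
force: [-0.1, -0.4, -0.2]
finger_gap: 0.502
gripper_force: 0.0
```

Emit:
{"method": "apply_moves", "body": {"plan": [[0,0,-0.03,0,0,0,-0.2],[0,0,-0.05,0,0,0.18,-0.6],[0,0,-0.052,0,0,0.18,-1],[0,0,0,0,0,0.18,-1],[0,0,0,0,0,0.15,-1],[0,0,0,0,0,0,-1]]}}

```text
t: 17.73
tcp_pos: [0.4846, -0.1316, 0.1973]
tool_rot: [0.636, 0.772, -0.0, -0.0]
force: [-0.2, -1.0, 0.3]
finger_gap: 0.999
gripper_force: 0.0
```

```bash
python3 - <<'E'
from h import *
s=sense();im=snapshot("wrist");np.save("s5.npy",s,allow_pickle=True)
cv2.imwrite("pics/w5f.png",im[:,:,::-1])
p=wproj([.582,-.04,.065],s);h=wproj([.486,.03,.07],s);print(s["t"],s["tcp_pos"],s["tool_rot"],s["q"],p,h)
x,y=np.clip(p-[40,35],[0,0],[540,400]).astype(int)
c=np.zeros((600,800,3),np.uint8)
c[:450,:]=cv2.resize(im[y:y+56,x:x+100],(800,448),interpolation=cv2.INTER_CUBIC)[:448].repeat(1,0) if 0 else cv2.resize(im[y:y+56,x:x+100],(800,450),interpolation=cv2.INTER_CUBIC)
x2,y2=np.clip(h-[100,37],[0,0],[440,405]).astype(int)
c[450:,:400]=cv2.resize(im[y2:y2+75,x2:x2+200],(400,150),interpolation=cv2.INTER_CUBIC);print(x,y,x2,y2)
cv2.imwrite("pics/m5.png",c[:,:,::-1])
E
```

```text
17.725 [ 0.4846487  -0.13161362  0.19732537] [ 6.35882301e-01  7.71786033e-01 -1.36236751e-04 -9.17701886e-06] [-4.87877549e-01  4.11986590e-01  1.77296995e+00 -3.22163097e-04
  9.56708598e-01 -6.80185865e-01] [469.52727134 133.74241275] [367.08716483  13.05125069]
429 98 267 0
```

View pics/m5.png

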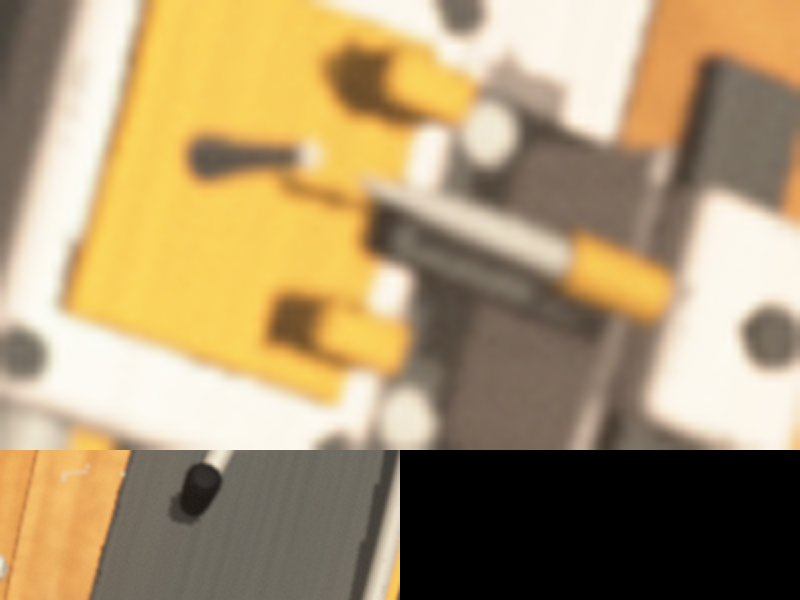

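The tooth now lies almost under the needle and central between the posts. The needle runs from (565,252) to its tip at (368,183), the pin top is at (311,155), and the lever post top is at image pixel (370.5,14).

```bash
python3 - <<'E'
from h import *
s=np.load("s5.npy",allow_pickle=True).item()
for k,uv,z in(("pin",(311,155),.078),("needle",(368,183),.071),("n2",(565,252),.071),("n3",(668,290),.071),("tooth",(383,240),.058),("t2",(580,310),.058),("p+",(450,88),.064),("p-",(387,338),.064)):
    print(k,loc(atz(wray(np.array(uv)/[8,8.036]+[429,98],s),z)))
P=atz(wray((370.5,14),s),.07);print("post",P,loc(P))
E
```

```text
pin [31.3  6.8]
needle [40.3  7.2]
n2 [62.4  8. ]
n3 [74.6  8.5]
tooth [48.8  4.1]
t2 [72.2  4.8]
p+ [48.8 20.1]
p- [49.6 -5.6]
post [0.48854508 0.0298468  0.07      ] [-56.7  60.1]
```

Needle and pin agree to about 0.1 mm. Next, the lever: go above its post.

Emit:
{"method": "apply_moves", "body": {"plan": [[0.0388,0.0078,0,0,0,0,-1],[0.0388,0.0078,0,0,0,0,-1],[0.0388,0.0078,0,0,0,0,-0.4],[0.0388,0.0078,0,0,0,0,-0.4],[0,0,0.03,0,0,0.14,-0.4],[0,0,0.03,0,0,0.14,-0.4],[0,0,0,0,0,0.14,-0.4],[0,0,0,0,0,0,-0.4]], "force": 30}}

```text
t: 18.77
tcp_pos: [0.4859, 0.0269, 0.1366]
tool_rot: [0.782, 0.623, -0.0, -0.0]
force: [0.5, -0.2, -0.9]
finger_gap: 0.701
gripper_force: 0.0
```

```bash
python3 - <<'E'
from h import *
s=sense();im=snapshot("wrist");np.save("s6.npy",s,allow_pickle=True)
cv2.imwrite("pics/w6.png",im[:,:,::-1])
print(s["t"],s["tcp_pos"],Rn.from_quat(s["tool_rot"]).as_matrix().round(3),wproj([.4855,.0265,.07],s),wproj([.4963,.0742,.038],s))
E
```

```text
18.775 [0.48585999 0.02685196 0.13664238] [[ 0.224  0.975 -0.001]
 [ 0.975 -0.224  0.   ]
 [-0.    -0.001 -1.   ]] [321.92242016 252.55439742] [321.79307871 164.6382796 ]
```

View pics/w6.png

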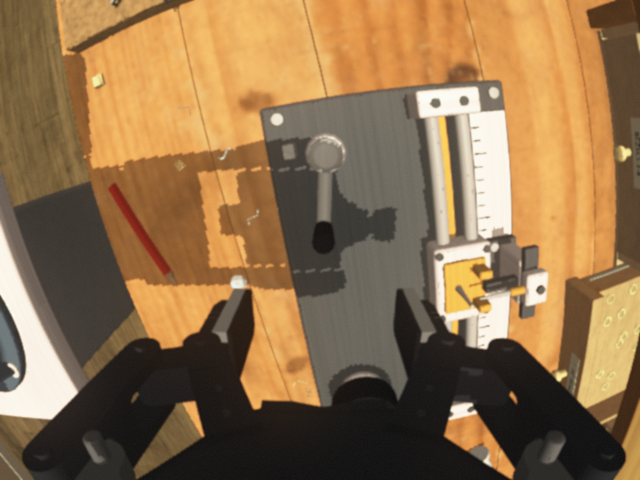

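The wrist view (my tenth and last picture) shows the post top at about (323,244), directly in the jaws' line, and the hub top at (326,153).

```bash
python3 - <<'E'
from h import *
s=np.load("s6.npy",allow_pickle=True).item();R=Rn.from_quat(s["tool_rot"]).as_matrix()
for uv,z in(((323,244),.07),((326,153),.038)):
    P=atz(wray(uv,s),z);print(P,(R.T@(P-s["tcp_pos"])).round(4))
E
```

```text
[0.48734128 0.03160712 0.07      ] [0.005  0.0005 0.0666]
[0.50066323 0.08101074 0.038     ] [0.0561 0.0024 0.0986]
```

Emit:
{"method": "apply_moves", "body": {"plan": [[0.004,0,0.03,0,0,0,-0.4],[0,0,0.04,0,0,0,-0.4],[0,0,0.024,0,0,0,-0.4],[0,0,0,0,0,0,0.3],[0,0,0,0,0,0,1],[0,0,0,0,0,0,1],[0,0,0,0,0,0,1],[0,0,0,0,0,0,1]]}}

```text
t: 19.82
tcp_pos: [0.4875, 0.0305, 0.0444]
tool_rot: [0.783, 0.622, 0.001, 0.001]
force: [-1.8, -1.7, 5.9]
finger_gap: 0.147
gripper_force: 30.4
```

Gripped: a gap of 0.147 is about 12.5 mm. Now follow the arc.

Emit:
{"method": "apply_moves", "body": {"plan": [[0.0003,-0.005,0,0,0,0.1,1],[0.0006,-0.0075,0,0,0,0.15,1],[0.0006,-0.0075,0,0,0,0.15,1],[0.0006,-0.0075,0,0,0,0.15,1],[0,0,0,0,0,0,1]]}}

```text
t: 20.45
tcp_pos: [0.4632, 0.0443, 0.0444]
tool_rot: [0.923, 0.385, 0.001, 0.0]
force: [-1.3, -0.1, 7.9]
finger_gap: 0.145
gripper_force: 30.6
```

Emit:
{"method": "apply_moves", "body": {"plan": [[0.0006,-0.0075,0,0,0,0.15,1],[0.0006,-0.0075,0,0,0,0.15,1],[0.0006,-0.0075,0,0,0,0.15,1],[0.0003,-0.005,0,0,0,0.1,1],[0,-0.0025,0,0,0,0.05,1],[0,0,0,0,0,0,1]]}}

```text
t: 21.2
tcp_pos: [0.4498, 0.0703, 0.0444]
tool_rot: [0.995, 0.096, 0.001, 0.0]
force: [-1.0, -0.5, 8.0]
finger_gap: 0.147
gripper_force: 30.5
```

Emit:
{"method": "apply_moves", "body": {"plan": [[0,-0.0025,0,0,0,0.05,1],[0,-0.0025,0,0,0,0.05,1],[0,0,0,0,0,0,1]]}}

```text
t: 21.58
tcp_pos: [0.4493, 0.0742, 0.0444]
tool_rot: [0.999, 0.047, 0.001, 0.001]
force: [-1.7, -7.2, 6.2]
finger_gap: 0.147
gripper_force: 30.6
```

Emit:
{"method": "apply_moves", "body": {"plan": [[0,-0.002,0,0,0,0,1],[0,-0.002,0,0,0,0,1],[0,0,0,0,0,0,1]]}}

```text
t: 21.95
tcp_pos: [0.4493, 0.0748, 0.0444]
tool_rot: [0.999, 0.049, 0.001, 0.003]
force: [-3.2, -27.0, 7.8]
finger_gap: 0.144
gripper_force: 31.3
```

The lever is hard on its stop at 27 N. Relax most of the preload, open, and lift clear.

Emit:
{"method": "apply_moves", "body": {"plan": [[0,0.003,0,0,0,0,1],[0,0,0,0,0,0,0.5],[0,0,0,0,0,0,0],[0,0,0,0,0,0,-0.2],[0,0,0,0,0,0,-0.2],[0,0,-0.03,0,0,0,-0.2],[0,0,-0.05,0,0,0,-0.2],[0,0,-0.05,0,0,0,-0.2]]}}

```text
t: 22.95
tcp_pos: [0.4478, 0.0765, 0.1743]
tool_rot: [0.999, 0.046, -0.001, -0.0]
force: [1.2, 0.0, -1.0]
finger_gap: 0.599
gripper_force: 0.0
```

Emit:
{"method": "apply_moves", "body": {"plan": [[0,0,-0.03,0,0,0,-0.2],[0,0,0,0,0,0,-0.2],[0,0,0,0,0,0,-0.2]]}}

```text
t: 23.32
tcp_pos: [0.4475, 0.0764, 0.2026]
tool_rot: [0.999, 0.046, -0.001, -0.0]
force: [-0.4, -0.2, -0.3]
finger_gap: 0.601
gripper_force: 0.0
```

```bash
python3 - <<'E'
from h import *
s=sense();a=snapshot("side").astype(int);cv2.imwrite("pics/sdend.png",a[:,:,::-1].astype(np.uint8))
w=snapshot("wrist");cv2.imwrite("pics/wend.png",w[:,:,::-1])
b=cv2.imread("pics/side0.png")[:,:,::-1].astype(int)
# bystanders unchanged in the side view?
for n,(x0,y0,x1,y1) in dict(hammer=(305,315,410,420),pliers=(395,360,465,430),tin=(418,300,455,332),bottle=(250,155,275,198)).items():
    print(n,np.abs(a-b)[y0:y1,x0:x1].mean().round(2))
print(s["t"],s["tcp_pos"],s["force"].round(1))
# black lever post near the expected place: dark blob in the wrist view
p=wproj([.4493,.0748,.07],s);print("expected post",p)
x,y=(p-30).astype(int);g=w[max(y,0):y+60,max(x,0):x+60].max(2)<45
print("dark centroid",np.argwhere(g).mean(0)[::-1]+[max(x,0),max(y,0)],g.sum())
E
```

```text
hammer 3.69
pliers 3.44
tin 3.23
bottle 3.62
23.325 [0.4474701  0.07639484 0.20255696] [-0.4 -0.2 -0.3]
expected post [325.89477723 221.6132923 ]
dark centroid [327.19469027 212.0619469 ] 113
```

```bash
python3 -c "
from station import *
print(sign_off())"
```

```text
the job is handed in; nothing more can be done
None
```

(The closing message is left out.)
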